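# Load the two plug-in radio modules into the test frame

### The job

Take the slim and the wide plug-in module from their leaning stands and stand each one upright in the bay of the test frame that fits it, connector edge towards the backplane, then slide each straight back under the ledge until it is fully home, flush against the backplane. Be gentle: do not drop or ram the modules, and leave the other things on the bench where they are.

Things in the scene. Friction and masses are not known exactly. Their poses are not given: they have to be found in the camera images.
- slim: Slim module, loose: aluminium box 80 (x) x 24 (y) x 140 mm (z), 0.24-0.46 kg. Origin: centre of underside. +x: flat connector edge (black strip). Edge -x: dark bow handle, 20 mm out, 41-99 mm up; bare metal from 100 mm up can be gripped across y. Starts leaning in stand_a: foot on ledge, big face on backrest, z 35 deg from vertical towards stand -x (away from the robot), x along stand +y.
- wide: Wide module, loose: aluminium box 80 (x) x 40 (y) x 140 mm (z), 0.35-0.65 kg. Origin: centre of underside. +x: flat connector edge (black strip). Edge -x: dark bow handle, 20 mm out, 41-99 mm up; bare metal from 100 mm up can be gripped across y. Starts leaning in stand_b: foot on ledge, big face on backrest, z 35 deg from vertical towards stand -x (away from the robot), x along stand +y.
- slim_edge (a point): Middle of the lower end of the slim module's connector edge: 40 mm along its x from its origin. Axes as the module's.
- wide_edge (a point): Middle of the lower end of the wide module's connector edge: 40 mm along its x from its origin. Axes as the module's.
- frame: Fixed test frame, grey steel. Base 160 (x) x 170 x 10 mm, origin under its centre. Backplane face at x +70, 170 high. Two bays along x between rails 30 mm above the base, x -80 to +70, open in front (-x) and on top: narrow at y +47, broad at y -47. A ledge juts 20 mm over both (x +50 to +70, 158-166 high), 8 mm above a standing module: stand modules in front of it, then slide them under.
- slim_home (a point): Point on the backplane's face at the floor of the slim module's bay (the narrow one, at frame y +47 mm, x +70 mm, height 10 mm, 27 mm wide): where the middle of the lower end of its connector edge ends when home. Axes as the frame's. Rails 8 mm thick.
- wide_home (a point): Point on the backplane's face at the floor of the wide module's bay (the broad one, at frame y -47 mm, x +70 mm, height 10 mm, 43 mm wide): where the middle of the lower end of its connector edge ends when home. Axes as the frame's. Rails 8 mm thick.
- stand_a: One of two identical fixed plywood leaning stands, the slim module's. Origin under centre of base 130 x 90 x 10 mm. Backrest 64 wide, 75 long, 8 thick, tilted 35 deg, top towards -x; ledge 50 deep, square to it; they meet at x +15, height 21 mm. The module lies within 10 mm of its middle and overtops the backrest by 65 mm. Stands and frame swap left, middle, right places.
- stand_b: One of two identical fixed plywood leaning stands, the wide module's. Origin under centre of base 130 x 90 x 10 mm. Backrest 64 wide, 75 long, 8 thick, tilted 35 deg, top towards -x; ledge 50 deep, square to it; they meet at x +15, height 21 mm. The module lies within 10 mm of its middle and overtops the backrest by 65 mm. Stands and frame swap left, middle, right places.
- solder_spool: Bystander, loose: grey spool, 54 mm across, 50 mm high, standing about 88 mm to the +y side of stand_a's middle. Origin under its centre.
- spray_can: Bystander, loose: steel can, 52 mm across, 150 mm high, standing about 87 mm to the +y side of stand_b's middle. Origin under its centre.
- walkie: Bystander, loose: black handheld radio lying flat, 55 x 115 x 34 mm with a 70 mm stub aerial along +y. Origin under its case's centre.
- screwdriver: Bystander, loose: screwdriver with a black handle, about 200 mm, lying beside the frame along its x, about 112 mm to its +y side.
- multimeter: Bystander, loose: grey hand multimeter lying flat, 150 x 75 x 36 mm. Origin under its centre.
- mug: Bystander, loose: white mug, 76 mm across, 90 mm high, handle at its +y. Origin under its centre.
Things that resemble listed ones, but are neither listed nor needed, are in the scene too. Leave any red look-alike of the frame alone.

How it is judged:
At the end, for the whole second after the job is handed in: Both modules stand in their own bays (slim in the narrow, wide in the broad) on the base plate (within 4 mm), upright within 0.06 rad, square to the frame within 0.06 rad, sideways within 4 mm of the bay's middle, connector edge within 4 mm of the backplane's face, released and at rest (x of slim_edge in the frame of slim_home between -0.004 and 0.003 m and y of slim_edge in the frame of slim_home between -0.004 and 0.004 m and z of slim_edge in the frame of slim_home between -0.004 and 0.004 m and angle between each of slim, wide's own z axis and vertical below 0.06 rad and angle between the x axis of each of slim, wide and the x axis of frame, either way round below 0.06 rad and linear speed of each of slim, wide below 0.02 m/s and x of wide_edge in the frame of wide_home between -0.004 and 0.003 m and y of wide_edge in the frame of wide_home between -0.004 and 0.004 m and z of wide_edge in the frame of wide_home between -0.004 and 0.004 m); the robot touches nothing.
It fails at once if one of the six bystanding objects is moved by more than 20 mm (distance of any of solder_spool, spray_can, walkie, screwdriver, multimeter, mug from where it was at the start of the episode above 0.02 m).
It fails at once if a module is dropped: it moves faster than 0.5 m/s while no finger touches it ((linear speed of slim above 0.5 m/s and contact force between the fingers and slim below 0.1 N) or (linear speed of wide above 0.5 m/s and contact force between the fingers and wide below 0.1 N)).
It fails at once if a module is rammed against the test frame with more than 60 N (contact force between any of slim, wide and frame above 60 N).
It also fails if it takes over 69 s, if anything falls off the work surface, if the arm or the gripper's body presses on something with over 40 N, if the wrist force passes 120 N, or if a joint passes its speed limit or range.

### The arm

A 7-joint arm with a two-finger parallel gripper is mounted at the origin on the work surface. World frame = base frame: x ahead of the robot, y to its left, z up, the work surface at z = 0. Lengths are in m, angles in rad, forces in N, time in s.
With the tool pointing down it reaches from about 0.425 to 0.875 m from the base axis. Payload 4.7 kg.
Tool frame: the origin (TCP) lies between the finger pads; the fingertips stand 11 mm ahead of it and the grasp point (between the pads) lies 8 mm behind it; z points along the fingers, y is the line along which they close (so a half turn about z gives the same grasp; the last joint's range is limited). The gripper opens to 87 mm and grips with 3 to 60 N. Pads are 19 mm wide; open, the fingers measure 117 mm over their backs; the gripper's body (75 mm by 190 mm) begins 51 mm behind the grasp point.
Start: joints at [1.218, 0.321, -0.07, 1.45, 0.023, 1.371, -0.057], TCP at [0.233, -0.607, 0.234] pointing down, gripper open.
Joint ranges: [-2.86, 2.86], [-0.3, 2.09], [-1.38, 1.24], [0.06, 2.45], [-1.56, 4.7], [0.09, 2.05], [-2.69, 2.69]. Speed limits (rad/s): [2.57, 2.57, 3.14, 3.14, 3.14, 3.14, 3.14].

### API

Orientations are given as a rotation vector (axis times angle).
In Python, from bench import ctrl gives the robot as it stands. The module is installed in compiled form; this text tells all that it offers.
- The arm moves only by the shell command python3 -m inch 'ROWS' [FORCE]. ROWS is JSON, a list of rows, each an object with "slide": the shift along the tool's x, y, z scaled (see below), a list of three; "angular": the turn, a rotation vector about the tool's x, y, z scaled (see below), a list of three; "claw": the opening, from -1 (shut) to 1 (fully open). In form: [{"slide": [tx, ty, tz], "angular": [rx, ry, rz], "claw": claw}, ...]. A call has 1 to 10 rows; each row is the pose to reach, as a shift and turn from the pose commanded when the call began, along the tool's axes at that moment; what a row does not reach only later rows make up. The controller multiplies each number of a shift by 0.25 m and each number of a turn by 30 degrees. A row lasts 1/10 s, in which the tool goes at most 50 mm and 8.59 degrees, less where a joint would pass 70% of its speed; a pose out of reach is approached as far as the arm can. A call with a number of a shift or a turn outside -1 to 1 is refused whole. A call with a gripper value outside its range is refused whole. The fingers move at their own pace and stop on an object; FORCE is the grip in N (left out, the last holds). Time passes only in rows, so rows that repeat a pose let the fingers close. It gives the time, the measured TCP pose, the force, the opening and the grip force at its end, in the units of the state.
- ctrl.get_state(): the state, without advancing time (a new reading comes with each control period).
- ctrl.get_image(name): name is "scene" or "top" or "wrist"; returns a dict with "color" (400x640x3 uint8, red, green, blue), "depth" (400x640 float32, m along the optical axis (not along the pixel's ray), 0 where there is no reading), "camera_matrix" (3x3 intrinsics, pixels), "extrinsics" (4x4, takes a point from camera to world coordinates); the wrist camera has in their place "tool_from_camera" (4x4, takes a point from camera to tool coordinates, whose origin is the TCP and whose axes are the flange's). Camera axes: x right, y up, looking along -z (the intrinsics and any distortion apply to the point x, -y, -z); pixel columns grow to the right and rows downward; lengths in m; the calibration is good to about 2 mm. A picture is of the moment at which its call begins: read the wrist's pose just before it.
- ctrl.close_job(): hands the job in; it is judged then, once.
Trained networks look in the newest picture that a camera, given by its name, has taken for a name from the list of things; names that differ only in an ending like _2 or _b are one class to them, and where a whole thing is asked for, a point or a joint stands for the part that bears it (a point fixed in the world has none). Each returns a list of dicts, best first, with "confidence" (0 to 1); they miss things now and then, are a little off and sometimes report something else, mostly with a low value. They report only what shows in the picture. A call takes as long as a camera call. They do not tell look-alikes from the thing itself.
- ctrl.find_in(query, camera): "bbox" ([centre column, centre row, width, height] in pixels, round what is visible of it).
- ctrl.outline_of(query, camera): "mask" (400x640 bool, what is visible of it) and "bbox" ([centre column, centre row, width, height] in pixels, round what is visible of it).
The state is a dict: "time": time; "joint_positions": joint angles; "qd": joint speeds; "joint_torque": joint torques, N m; "position": TCP position; "tool_rot": TCP orientation; "ft_force": force on the tool from outside, world axes, zero at the start; "torque": the same for the moment, N m; "grip_width": opening from 0.0 (shut) to 1.0 (fully open); "grip_force": force on a finger pad.
Only numpy, scipy, OpenCV 4.12 (cv2) and the standard library are available. Lean on these libraries where they do the work, as an engineer would, in place of code of your own. Each camera call takes 0.05 s, during which the arm holds its last target. There are 200 camera calls.

## Working session

There is one attempt and no reset: what is moved stays moved. The work goes in short steps, Python scripts to look and compute and a shell command to move; the robot and the scene stay as the last step left them, time stands still between calls to the robot, and variables do not carry over. Pictures are saved under pics/ and viewed, at most 10 in all, crops included, and the job is handed in when it is done.

```bash
mkdir -p pics; cat > h.py <<'E'
import numpy as np, cv2
from scipy.spatial.transform import Rotation as R
from bench import ctrl
def tool():
    s=ctrl.get_state(); T=np.eye(4); T[:3,:3]=R.from_rotvec(s["tool_rot"]).as_matrix(); T[:3,3]=s["position"]; return T
def grab(n):
    T=tool(); im=ctrl.get_image(n)
    E=im["extrinsics"] if "extrinsics" in im else T@im["tool_from_camera"]
    im["E"]=np.array(E); return im
def cloud(im):
    K=im["camera_matrix"]; d=im["depth"]; v,u=np.mgrid[:400,:640]
    P=np.stack([(u-K[0,2])/K[0,0]*d,-(v-K[1,2])/K[1,1]*d,-d],-1)
    return P@im["E"][:3,:3].T+im["E"][:3,3]
def save(im,name,crop=None,scale=1):
    c=im["color"][...,::-1]
    if crop: c=c[crop[1]:crop[3],crop[0]:crop[2]]
    cv2.imwrite("pics/"+name,cv2.resize(c,None,fx=scale,fy=scale,interpolation=cv2.INTER_CUBIC))
E
python3 - <<'E'
from h import *
np.set_printoptions(precision=3,suppress=True)
names=["slim","wide","frame","stand_a","stand_b","solder_spool","spray_can","walkie","screwdriver","multimeter","mug"]
ims=[]
for c in ["scene","top"]:
    im=grab(c); ims.append(im["color"]); P=cloud(im); np.savez("c_"+c,P=P,**{k:im[k] for k in("color","depth","camera_matrix","E")})
    print(c,im["camera_matrix"].ravel(),im["E"].round(3).tolist(), (im["depth"]==0).mean())
    for n in names:
        for r in ctrl.outline_of(n,c)[:3]:
            m=r["mask"]&(im["depth"]>0); print(n,round(r["confidence"],2),np.round(r["bbox"]), np.median(P[m],0) if m.any() else None)
cv2.imwrite("pics/a.png",cv2.resize(np.vstack(ims)[...,::-1],(480,600)))
cv2.imwrite("pics/top.png",cv2.resize(ims[1][...,::-1],(800,500)))
cv2.imwrite("pics/scene.png",cv2.resize(ims[0][...,::-1],(800,500)))
print(ctrl.get_state())
E
```

```text
scene [447.707   0.    319.131   0.    447.707 199.175   0.      0.      1.   ] [[-0.541, -0.622, 0.566, 1.154], [0.841, -0.41, 0.353, 0.489], [0.013, 0.667, 0.745, 0.953], [0.0, 0.0, 0.0, 1.0]] 0.0039609375
slim 0.59 [272. 215.  44.  29.] [0.632 0.032 0.137]
wide 0.62 [196. 143.  47.  30.] [ 0.533 -0.303  0.136]
frame 0.92 [497. 232.  71. 109.] [0.352 0.509 0.03 ]
frame 0.91 [394. 237.  83. 113.] [0.506 0.282 0.026]
frame 0.75 [424. 169.  75. 101.] [0.226 0.24  0.031]
stand_a 0.69 [281. 228.  55.  49.] [0.604 0.027 0.009]
stand_a 0.59 [205. 164.  49.  41.] [ 0.519 -0.312  0.009]
stand_a 0.54 [195. 141.  48.  32.] [ 0.533 -0.302  0.135]
stand_b 0.69 [281. 228.  55.  49.] [0.604 0.027 0.009]
stand_b 0.59 [205. 164.  49.  41.] [ 0.519 -0.312  0.009]
stand_b 0.54 [195. 141.  48.  32.] [ 0.533 -0.302  0.135]
solder_spool 0.59 [254. 213.  18.  28.] [ 0.595 -0.069  0.021]
solder_spool 0.17 [177. 136.  24.  45.] [ 0.527 -0.403  0.098]
spray_can 0.67 [178. 138.  25.  47.] [ 0.527 -0.402  0.087]
spray_can 0.57 [281. 226.  50.  50.] [0.603 0.028 0.009]
walkie 0.64 [353. 315.  78.  46.] [0.712 
[... 1125 characters left out ...]
ver 0.82 [223. 162.  75.   7.] [0.589 0.369 0.023]
multimeter 0.77 [349. 236.  35.  58.] [ 0.387 -0.023  0.037]
mug 0.84 [441. 116.  44.  39.] [ 0.727 -0.267  0.051]
mug 0.47 [334. 170.  38.  43.] [0.537 0.025 0.013]
{'time': 1.2, 'joint_positions': array([ 1.218,  0.321, -0.07 ,  1.451,  0.023,  1.371, -0.057]), 'qd': array([ 0.003,  0.001, -0.   ,  0.001,  0.   , -0.001, -0.001]), 'joint_torque': array([ -0.001, -49.111,  -0.404, -31.277,  -0.064,   0.034,   0.   ]), 'position': array([ 0.233, -0.607,  0.234]), 'tool_rot': array([ 3.089,  0.573, -0.   ]), 'ft_force': array([0.729, 0.423, 0.332]), 'torque': array([ 0.067, -0.028,  0.03 ]), 'grip_force': 0.0, 'grip_width': 1.001608090191653}
```

View images.

View pics/top.png

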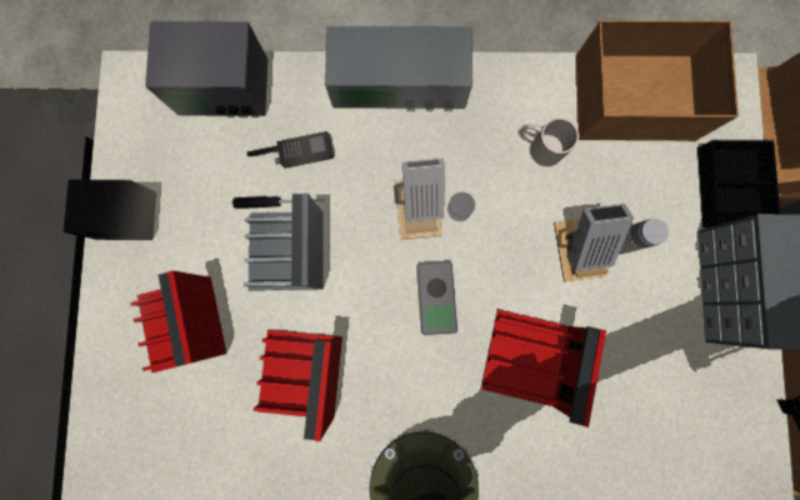

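View pics/scene.png

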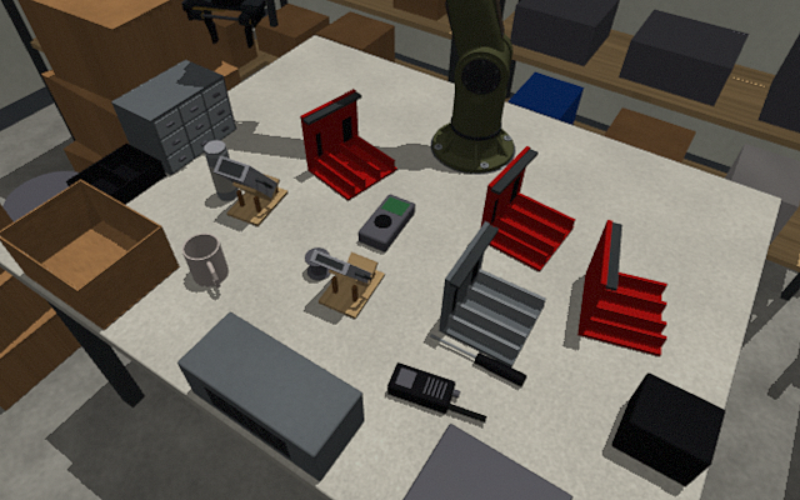

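```bash
cat >> h.py <<'E'
def down(yaw,tilt=0): # tool x axis at world yaw, tool z down
    x=np.array([np.cos(yaw),np.sin(yaw),0]); z=np.array([0,0,-1.]); return np.stack([x,np.cross(z,x),z],1)
def go(Rt,p):  # numbers for inch from the present pose
    T=tool(); d=T[:3,:3].T@(np.array(p)-T[:3,3])/.25; a=R.from_matrix(T[:3,:3].T@Rt).as_rotvec(degrees=True)/30
    print("slide",d.round(4).tolist(),"angular",a.round(4).tolist())
E
python3 - <<'E'
from h import *
np.set_printoptions(precision=3,suppress=True)
im=grab("wrist"); print(im["tool_from_camera"],im["camera_matrix"]); print(tool())
# frame from scene+top clouds: top-down heights in box
for c in["scene","top"]:
    P=np.load(f"c_{c}.npz")["P"]; 
    def reg(lo,hi,n):
        Q=P[((P>lo)&(P<hi)).all(-1)]; 
        print(c,n,len(Q)); 
        if len(Q)>10: print(Q.min(0),Q.max(0),np.median(Q,0),cv2.minAreaRect(Q[:,:2].astype(np.float32)))
    reg([.35,.12,.155],[.62,.45,.18],"frame top")
    reg([.35,.12,.034],[.62,.45,.045],"rails")
    reg([.45,-.09,.11],[.75,.12,.2],"slim hi")
    reg([.4,-.38,.11],[.65,-.2,.2],"wide hi")
go(down(0),[.46,-.27,.45])
E
```

```text
[[-0.     0.956  0.294  0.081]
 [ 1.     0.001 -0.001 -0.001]
 [-0.001  0.294 -0.956 -0.15 ]
 [ 0.     0.     0.     1.   ]] [[312.386   0.    319.125]
 [  0.    312.386 199.939]
 [  0.      0.      1.   ]]
[[ 0.933  0.359 -0.     0.233]
 [ 0.359 -0.933 -0.    -0.607]
 [-0.     0.    -1.     0.234]
 [ 0.     0.     0.     1.   ]]
scene frame top 818
[0.351 0.22  0.155] [0.573 0.45  0.171] [0.495 0.238 0.165] ((0.42544978857040405, 0.29984229803085327), (0.13887931406497955, 0.31377115845680237), 45.572296142578125)
scene rails 867
[0.353 0.225 0.034] [0.573 0.448 0.045] [0.51  0.304 0.038] ((0.4635252058506012, 0.3356756567955017), (0.1879560798406601, 0.2503206431865692), 8.060752868652344)
scene slim hi 365
[ 0.601 -0.027  0.11 ] [0.651 0.053 0.15 ] [0.636 0.02  0.14 ] ((0.6266512274742126, 0.013043727725744247), (0.04318168759346008, 0.08188805729150772), 6.413293361663818)
scene wide hi 510
[ 0.495 -0.375  0.11 ] [ 0.565 -0.286  0.16 ] [ 0.54  -0.319  0.142] ((0.5308839082717896, -0.32923227548599243), (0.05992813780903816, 0.09358818084001541), 10.802842140197754)
top frame top 1078
[0.351 0.22  0.155] [0.574 0.45  0.174] [0.482 0.237 0.167] ((0.4248185157775879, 0.29932093620300293), (0.14094415307044983, 0.31607404351234436), 45.30297088623047)
top rails 547
[0.352 0.22  0.034] [0.567 0.45  0.045] [0.469 0.33  0.04 ] ((0.45940208435058594, 0.3365525007247925), (0.19055160880088806, 0.24394217133522034), 5.947849750518799)
top slim hi 735
[ 0.596 -0.03   0.11 ] [0.653 0.057 0.153] [0.622 0.011 0.137] ((0.6244489550590515, 0.01475943997502327), (0.048937126994132996, 0.08780138939619064), 6.425177097320557)
top wide hi 1134
[ 0.491 -0.378  0.11 ] [ 0.567 -0.277  0.161] [ 0.525 -0.327  0.142] ((0.5267992615699768, -0.3248952627182007), (0.0675114318728447, 0.09937452524900436), 8.192391395568848)
slide [1.3303, -0.932, -0.8658] angular [0.0002, 0.0001, 0.7006]
```

```bash
python3 -m inch '[{"slide":[0,0,-0.3],"angular":[0,0,-0.4],"claw":1},{"slide":[0.1,-0.05,-0.5],"angular":[0,0,-0.8],"claw":1},{"slide":[0.4,-0.2,-0.5],"angular":[0,0,-1],"claw":1},{"slide":[0.7,-0.33,-0.5],"angular":[0,0,-1],"claw":1},{"slide":[0.7,-0.33,-0.5],"angular":[0,0,-1],"claw":1},{"slide":[0.7,-0.33,-0.5],"angular":[0,0,-1],"claw":1}]'
python3 - <<'E'
from h import *
go(down(np.pi/2),[.51,-.32,.28])
E
```

```text
time: 1.85
position: [0.3707, -0.4631, 0.3598]
tool_rot: [2.831, 1.36, 0.004]
ft_force: [1.0, -0.1, 0.1]
grip_width: 0.996
grip_force: 0.0
slide [0.7945, 0.0766, 0.3208] angular [0.005, -0.0017, -1.2888]
```

```bash
python3 -m inch '[{"slide":[0.3,0.03,0.1],"angular":[0,0,-0.3],"claw":1},{"slide":[0.5,0.05,0.2],"angular":[0,0,-0.6],"claw":1},{"slide":[0.7,0.07,0.32],"angular":[0,0,-0.85],"claw":1},{"slide":[0.8,0.08,0.32],"angular":[0,0,-1],"claw":1},{"slide":[0.8,0.08,0.32],"angular":[0,0,-1],"claw":1},{"slide":[0.8,0.08,0.32],"angular":[0,0,-1],"claw":1}]'
python3 - <<'E'
from h import *
np.set_printoptions(precision=4,suppress=True)
im=grab("wrist"); save(im,"w1.png"); P=cloud(im); np.savez("c_w1",P=P,color=im["color"],depth=im["depth"],E=im["E"])
for n in["wide","stand_b"]:
    for r in ctrl.outline_of(n,"wrist")[:2]: print(n,r["confidence"],r["bbox"]); np.save(f"m_{n}",r["mask"])
print(im["depth"].min(),im["depth"].max())
E
```

```text
time: 2.45
position: [0.5102, -0.3201, 0.2774]
tool_rot: [-2.38, -2.047, -0.002]
ft_force: [-1.5, 0.4, -0.4]
grip_width: 1.0
grip_force: 0.0
wide 0.85 [323.9, 196.4, 115.5, 101.6]
stand_b 0.85 [304.4, 173.8, 99.7, 86.2]
0.0 0.5277205
```

View pics/w1.png

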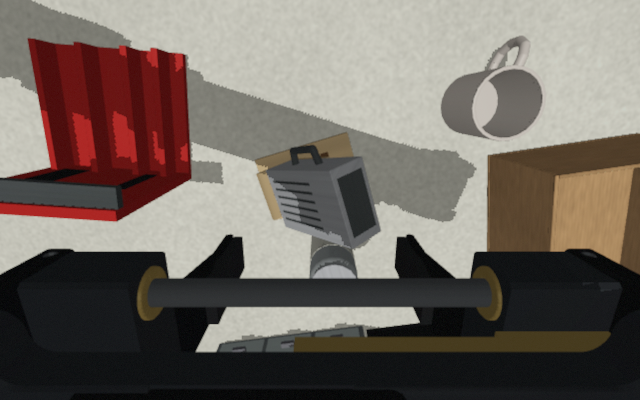

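```bash
cat >> h.py <<'E'
from scipy.optimize import least_squares
def fitbox(Q,h,p0,yaw0,tilt0=np.radians(35)):
    # module pose: Rz(yaw of x axis) then tilt about own x ; returns R,p (origin = underside centre)
    def RT(v): return (R.from_euler("z",v[3])*R.from_euler("x",v[4])*R.from_euler("y",v[5])).as_matrix(),v[:3]
    def f(v):
        M,p=RT(v); L=(Q-p)@M-[0,0,.07]; d=np.abs(L)-h
        s=np.linalg.norm(np.maximum(d,0),axis=1)+np.minimum(d.max(1),0)
        return np.r_[s,(v[4]+tilt0)*.3,v[5]*.3]
    r=least_squares(f,np.r_[p0,yaw0,-tilt0,0],loss="soft_l1",f_scale=.0015)
    M,p=RT(r.x); s=np.abs(f(r.x)[:-2]); print("fit p",p.round(4),"yaw",np.degrees(r.x[3]).round(2),"tilt",np.degrees(r.x[4]).round(2),"roll",np.degrees(r.x[5]).round(2),"med res",np.median(s).round(5),"n",len(Q),"inl",(s<.002).mean().round(2)); return M,p
E
python3 - <<'E'
from h import *
# tilt sign check: x=(0,-1,0) yaw -90, z should lean +x
M=(R.from_euler("z",-np.pi/2)*R.from_euler("x",-np.radians(35))).as_matrix(); print(M.round(2))
d=np.load("c_w1.npz"); P=d["P"]; m=np.load("m_wide.npy")&(d["depth"]>0)
m=cv2.erode(m.astype(np.uint8),np.ones((3,3)))>0
Q=P[m]; print(np.median(Q,0),Q.min(0),Q.max(0))
for y in(-90,-110,-70):
  M,p=fitbox(Q,[.04,.02,.07],[.46,-.32,.03],np.radians(y)); print(M.round(3).tolist())
# other views
for c in["scene","top"]:
    D=np.load(f"c_{c}.npz")["P"]; L=(D-p)@M-[0,0,.07]; k=((np.abs(L)<np.array([.045,.025,.077]))).all(-1)&(L[...,2]>-.0)
    fitbox(D[k],[.04,.02,.07],p,np.radians(y))
E
```

```text
[[ 0.    0.82  0.57]
 [-1.    0.    0.  ]
 [-0.   -0.57  0.82]]
[ 0.51594671 -0.32861684  0.13661918] [ 0.4462709  -0.38112247  0.02820487] [ 0.56336453 -0.27843584  0.15959539]
fit p [ 0.4646 -0.3427  0.0316] yaw -81.99 tilt -34.98 roll 0.15 med res 0.00033 n 7256 inl 0.96
[[0.138, 0.811, 0.568], [-0.99, 0.114, 0.077], [-0.002, -0.573, 0.819]]
fit p [ 0.4646 -0.3427  0.0316] yaw -81.99 tilt -34.98 roll 0.15 med res 0.00033 n 7256 inl 0.96
[[0.138, 0.811, 0.568], [-0.99, 0.114, 0.077], [-0.002, -0.573, 0.819]]
fit p [ 0.4646 -0.3427  0.0316] yaw -81.99 tilt -34.98 roll 0.15 med res 0.00033 n 7256 inl 0.96
[[0.138, 0.811, 0.568], [-0.99, 0.114, 0.077], [-0.002, -0.573, 0.819]]
fit p [ 0.4665 -0.3422  0.0294] yaw -82.23 tilt -33.65 roll 0.07 med res 0.00112 n 628 inl 0.74
fit p [ 0.4668 -0.3427  0.0332] yaw -81.96 tilt -34.8 roll 0.1 med res 0.00065 n 1282 inl 0.95
```

```bash
python3 - <<'E'
from h import *
go(down(np.pi/2),[.60,.015,.28])
E
```

```text
slide [1.4059, 0.1499, -0.0059] angular [-0.0001, 0.0031, -0.3044]
```

```bash
python3 -m inch '[{"slide":[0.2,0.02,-0.05],"angular":[0,0,-0.1],"claw":1},{"slide":[0.4,0.04,-0.05],"angular":[0,0,-0.2],"claw":1},{"slide":[0.6,0.06,-0.05],"angular":[0,0,-0.3],"claw":1},{"slide":[0.8,0.08,-0.05],"angular":[0,0,-0.3],"claw":1},{"slide":[1,0.1,-0.05],"angular":[0,0,-0.3],"claw":1},{"slide":[1,0.1,-0.05],"angular":[0,0,-0.3],"claw":1}]'
python3 -m inch '[{"slide":[0.2,-0.01,0.03],"angular":[0,0,0],"claw":1},{"slide":[0.4,-0.01,0.04],"angular":[0,0,0],"claw":1},{"slide":[0.4,-0.01,0.04],"angular":[0,0,0],"claw":1},{"slide":[0.4,-0.01,0.04],"angular":[0,0,0],"claw":1}]'
python3 - <<'E'
from h import *
np.set_printoptions(precision=4,suppress=True)
im=grab("wrist"); save(im,"w2.png"); P=cloud(im); print(tool())
r=ctrl.outline_of("slim","wrist")[0]; print(r["confidence"],r["bbox"])
m=cv2.erode((r["mask"]&(im["depth"]>0)).astype(np.uint8),np.ones((3,3)))>0
Q=P[m]; print(np.median(Q,0),Q.min(0),Q.max(0))
M,p=fitbox(Q,[.04,.012,.07],[.56,.015,.03],np.radians(-90)); print(M.round(3).tolist())
np.savez("slim",M=M,p=p)
for c in["scene","top"]:
    D=np.load(f"c_{c}.npz")["P"]; L=(D-p)@M-[0,0,.07]; k=((np.abs(L)<np.array([.045,.017,.077]))).all(-1)&(L[...,2]>-.0)
    fitbox(D[k],[.04,.012,.07],p,np.radians(-90))
    # swept gripper body volume
    L=(D-p)@M; k=(np.abs(L[...,0]+.008)<.05)&(np.abs(L[...,1])<.105)&(L[...,2]>.165)&(L[...,2]<.6); print("obst",k.sum(), D[k].min(0) if k.any() else "")
go(down(np.pi/2),[.48,.32,.30])
E
```

```text
time: 3.2
position: [0.573, -0.074, 0.2925]
tool_rot: [-2.211, -2.231, -0.007]
ft_force: [-0.8, 1.0, 0.2]
grip_width: 1.001
grip_force: 0.0
time: 3.6
position: [0.5696, 0.0183, 0.2818]
tool_rot: [2.219, 2.221, -0.0]
ft_force: [0.3, -0.7, -0.1]
grip_width: 0.998
grip_force: 0.0
[[ 0.0022  1.      0.001   0.5697]
 [ 1.     -0.0022 -0.0018  0.0165]
 [-0.0018  0.001  -1.      0.2816]
 [ 0.      0.      0.      1.    ]]
0.66 [347.9, 186.9, 99.6, 100.9]
[0.6052 0.0148 0.1145] [ 0.5475 -0.0324  0.0368] [0.6485 0.0675 0.1493]
fit p [0.5577 0.0065 0.027 ] yaw -84.14 tilt -34.99 roll 0.2 med res 0.00035 n 6478 inl 0.93
[[0.1, 0.815, 0.571], [-0.995, 0.084, 0.055], [-0.003, -0.573, 0.819]]
fit p [0.5612 0.0049 0.0241] yaw -84.34 tilt -33.46 roll 0.16 med res 0.00095 n 442 inl 0.8
obst 0 
fit p [0.5595 0.0042 0.0287] yaw -83.83 tilt -35.07 roll -0.03 med res 0.00075 n 978 inl 0.91
obst 0 
slide [1.2155, -0.3637, -0.0766] angular [0.0013, 0.0031, -0.0072]
```

```bash
python3 -m inch '[{"slide":[0.2,-0.07,-0.05],"angular":[0,0,0],"claw":1},{"slide":[0.4,-0.14,-0.08],"angular":[0,0,0],"claw":1},{"slide":[0.6,-0.22,-0.08],"angular":[0,0,0],"claw":1},{"slide":[0.8,-0.3,-0.08],"angular":[0,0,0],"claw":1},{"slide":[1,-0.4,-0.08],"angular":[0,0,0],"claw":1},{"slide":[1,-0.4,-0.08],"angular":[0,0,0],"claw":1},{"slide":[1,-0.4,-0.08],"angular":[0,0,0],"claw":1},{"slide":[1,-0.4,-0.08],"angular":[0,0,0],"claw":1}]'
python3 - <<'E'
from h import *
np.set_printoptions(precision=4,suppress=True)
im=grab("wrist"); save(im,"w3.png"); P=cloud(im); print(tool())
np.savez("c_w3",P=P,color=im["color"],depth=im["depth"],E=im["E"],T=tool())
for r in ctrl.outline_of("frame","wrist")[:3]: print(r["confidence"],r["bbox"])
E
```

```text
time: 4.5
position: [0.4708, 0.2667, 0.3011]
tool_rot: [2.224, 2.217, -0.0]
ft_force: [0.4, -0.4, 0.1]
grip_width: 0.999
grip_force: 0.0
[[ 0.0043  1.      0.0005  0.4712]
 [ 1.     -0.0043 -0.0012  0.266 ]
 [-0.0012  0.0005 -1.      0.301 ]
 [ 0.      0.      0.      1.    ]]
0.9 [169.2, 24.1, 228.3, 45.6]
0.78 [335.4, 156.0, 176.1, 168.2]
0.59 [104.7, 188.6, 209.4, 164.0]
```

View pics/w3.png

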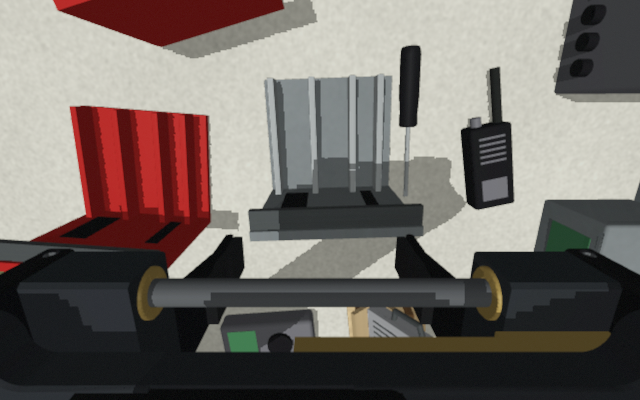

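```bash
cat >> h.py <<'E'
FB=[([0,0,.005],[.08,.085,.005]),([.075,0,.09],[.005,.085,.08]),([.06,0,.162],[.01,.085,.004])]+[([-.005,y,.025],[.075,.004,.015]) for y in(.047-.0175,.047+.0175,-.047-.0255,-.047+.0255)]
def fitframe(P,v0=(.47,.30,-np.pi/2,0),margin=.012,only=None):
    def sd(Q,v):
        c,s=np.cos(v[2]),np.sin(v[2]); D=Q-[v[0],v[1],v[3]]
        L=np.stack([c*D[:,0]+s*D[:,1],-s*D[:,0]+c*D[:,1],D[:,2]],1)
        def one(b):
            d=np.abs(L-b[0])-b[1]; return np.linalg.norm(np.maximum(d,0),axis=1)+np.minimum(d.max(1),0)
        return np.min([one(b) for b in FB],0)
    Q=P.reshape(-1,3); Q=Q[(Q[:,2]>.006)&(Q[:,2]<.2)]; v=np.array(v0,float)
    for mg in(.03,margin,.006):
        S=Q[np.abs(sd(Q,v))<mg]; r=least_squares(lambda w:sd(S,w),v,loss="soft_l1",f_scale=.001); v=r.x
    s=np.abs(sd(S,v)); print("frame",v[:2].round(4),"yaw",np.degrees(v[2]).round(2),"z",v[3].round(4),"n",len(S),"med",np.median(s).round(5)); return v,S
E
python3 - <<'E'
from h import *
np.set_printoptions(precision=4,suppress=True)
d=np.load("c_w3.npz"); P=d["P"]; 
v,S=fitframe(P)
for a,b in((.475,.29),(.46,.315)): fitframe(P,(a,b,-np.pi/2,0))
for c in("top","scene"): fitframe(np.load(f"c_{c}.npz")["P"],v)
c,s=np.cos(v[2]),np.sin(v[2]); D=P-[v[0],v[1],v[3]]; L=np.stack([c*D[...,0]+s*D[...,1],-s*D[...,0]+c*D[...,1],D[...,2]],-1).reshape(-1,3)
# rail tops & profile check
k=(L[:,0]>-.07)&(L[:,0]<.0)&(L[:,2]>.036)&(L[:,2]<.044)&(np.abs(L[:,1])<.09)
h,e=np.histogram(L[k,1],np.arange(-.09,.09,.001)); print([(round(e[i]*1000),h[i]) for i in range(len(h)) if h[i]>3])
k=(L[:,2]>.07)&(L[:,2]<.15)&(abs(L[:,1])<.08)&(abs(L[:,0]-.07)<.01); print("backface x",np.median(L[k,0]),k.sum())
im={"color":d["color"]}; save(im,"crop.png",(240,50,440,250),3)
np.save("frame",v)
E
```

```text
frame [0.4846 0.3018] yaw -88.34 z -0.001 n 21488 med 0.00042
frame [0.4846 0.3018] yaw -88.34 z -0.001 n 21488 med 0.00042
frame [0.4843 0.3115] yaw -88.34 z -0.0011 n 20946 med 0.00055
frame [0.4863 0.3024] yaw -88.23 z 0.0006 n 4003 med 0.00065
frame [0.4846 0.3023] yaw -88.31 z -0.0016 n 4763 med 0.00079
[(-77, np.int64(17)), (-76, np.int64(44)), (-75, np.int64(43)), (-74, np.int64(45)), (-73, np.int64(46)), (-72, np.int64(43)), (-71, np.int64(43)), (-70, np.int64(46)), (-69, np.int64(45)), (-26, np.int64(22)), (-25, np.int64(43)), (-24, np.int64(47)), (-23, np.int64(44)), (-22, np.int64(42)), (-21, np.int64(47)), (-20, np.int64(45)), (-19, np.int64(46)), (-18, np.int64(22)), (25, np.int64(8)), (26, np.int64(57)), (27, np.int64(55)), (28, np.int64(56)), (29, np.int64(26)), (30, np.int64(31)), (31, np.int64(57)), (32, np.int64(57)), (60, np.int64(48)), (61, np.int64(46)), (62, np.int64(48)), (63, np.int64(45)), (64, np.int64(47)), (65, np.int64(40)), (66, np.int64(49)), (67, np.int64(42)), (68, np.int64(11))]
backface x 0.0699767390062715 888
```

View pics/crop.png

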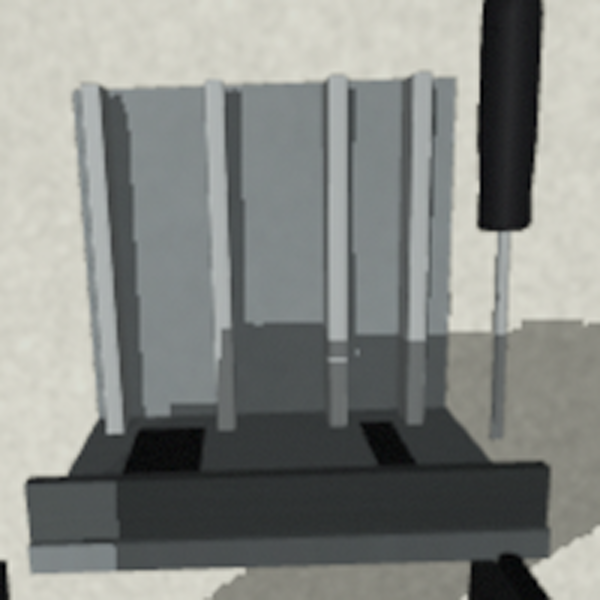

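```bash
cat >> h.py <<'E'
def grasp(M,p,xg,z): return np.stack([-M[:,0],M[:,1],-M[:,2]],1), p+M@[xg,0,z]
E
python3 - <<'E'
from h import *
d=np.load("slim.npz"); Rt,t=grasp(d["M"],d["p"],-.008,.116); _,pre=grasp(d["M"],d["p"],-.008,.21); print(t,pre)
go(Rt,pre)
E
```

```text
[0.62307287 0.02080211 0.12203858] [0.67672905 0.02597525 0.19904672]
slide [-0.9552, 0.8267, 0.4083] angular [1.1658, -0.0539, -0.1968]
```

```bash
python3 -m inch '[{"slide":[-0.15,0.13,0],"angular":[0.2,0,0],"claw":1},{"slide":[-0.3,0.26,0],"angular":[0.4,0,-0.1],"claw":1},{"slide":[-0.45,0.4,0],"angular":[0.6,0,-0.2],"claw":1},{"slide":[-0.6,0.54,0],"angular":[0.8,-0.05,-0.2],"claw":1},{"slide":[-0.75,0.66,0.1],"angular":[1,-0.05,-0.2],"claw":1},{"slide":[-0.9,0.8,0.2],"angular":[1,-0.05,-0.2],"claw":1},{"slide":[-0.95,0.83,0.25],"angular":[1,-0.05,-0.2],"claw":1},{"slide":[-0.95,0.83,0.25],"angular":[1,-0.05,-0.2],"claw":1},{"slide":[-0.95,0.83,0.25],"angular":[1,-0.05,-0.2],"claw":1}]'
python3 - <<'E'
from h import *
d=np.load("slim.npz"); Rt,t=grasp(d["M"],d["p"],-.008,.116); _,pre=grasp(d["M"],d["p"],-.008,.21)
go(Rt,pre);go(Rt,t); print(ctrl.get_state()["joint_positions"])
E
```

```text
time: 5.5
position: [0.6775, 0.0234, 0.2335]
tool_rot: [-1.842, -2.027, 0.555]
ft_force: [-0.9, -0.2, 0.3]
grip_width: 1.001
grip_force: 0.0
slide [0.0117, 0.0674, 0.1201] angular [0.1581, 0.0135, -0.0148]
slide [0.0142, 0.0363, 0.4948] angular [0.1581, 0.0135, -0.0148]
[-0.13117599  0.82953378  0.11753336  0.79134603 -0.05127454  2.05119174
  0.05592202]
```

```bash
python3 -m inch '[{"slide":[0.01,0.06,0.08],"angular":[0,0,0],"claw":1},{"slide":[0.01,0.06,0.16],"angular":[0.08,0,0],"claw":1},{"slide":[0.013,0.055,0.24],"angular":[0.158,0.013,-0.015],"claw":1},{"slide":[0.013,0.055,0.28],"angular":[0.158,0.013,-0.015],"claw":1},{"slide":[0.013,0.055,0.28],"angular":[0.158,0.013,-0.015],"claw":1},{"slide":[0.013,0.055,0.28],"angular":[0.158,0.013,-0.015],"claw":1}]'
python3 - <<'E'
from h import *
d=np.load("slim.npz"); Rt,t=grasp(d["M"],d["p"],-.008,.116)
go(Rt,t); print(ctrl.get_state()["joint_positions"])
E
```

```text
time: 6.1
position: [0.6527, 0.0317, 0.1704]
tool_rot: [-1.773, -1.986, 0.611]
ft_force: [0.2, -0.1, -0.0]
grip_width: 1.001
grip_force: 0.0
slide [-0.0329, 0.0097, 0.2283] angular [0.0058, -0.0042, 0.0243]
[-0.1346444   0.85412336  0.09529561  0.90272816 -0.05198805  1.99483323
  0.05726802]
```

```bash
python3 -m inch '[{"slide":[-0.033,0.01,0.03],"angular":[0.006,-0.004,0.024],"claw":1},{"slide":[-0.033,0.01,0.1],"angular":[0.006,-0.004,0.024],"claw":1},{"slide":[-0.033,0.01,0.17],"angular":[0.006,-0.004,0.024],"claw":1},{"slide":[-0.033,0.01,0.22],"angular":[0.006,-0.004,0.024],"claw":1},{"slide":[-0.033,0.01,0.228],"angular":[0.006,-0.004,0.024],"claw":1},{"slide":[-0.033,0.01,0.228],"angular":[0.006,-0.004,0.024],"claw":1}]'
python3 - <<'E'
from h import *
d=np.load("slim.npz"); Rt,t=grasp(d["M"],d["p"],-.008,.116)
go(Rt,t); print(ctrl.get_state()["joint_positions"])
E
```

```text
time: 6.7
position: [0.6238, 0.0208, 0.1225]
tool_rot: [-1.786, -1.977, 0.619]
ft_force: [0.3, -0.4, -0.2]
grip_width: 1.002
grip_force: 0.0
slide [0.0002, -0.0015, 0.0031] angular [0.0036, 0.0009, -0.0004]
[-0.13368787  0.81190034  0.09681944  1.07152088 -0.04234663  1.86937508
  0.05646936]
```

```bash
python3 -m inch '[{"slide":[0,0,0],"angular":[0,0,0],"claw":-1},{"slide":[0,0,0],"angular":[0,0,0],"claw":-1},{"slide":[0,0,0],"angular":[0,0,0],"claw":-1},{"slide":[0,0,0],"angular":[0,0,0],"claw":-1},{"slide":[0,0,0],"angular":[0,0,0],"claw":-1},{"slide":[0,0,0],"angular":[0,0,0],"claw":-1},{"slide":[0,0,0],"angular":[0,0,0],"claw":-1},{"slide":[0,0,0],"angular":[0,0,0],"claw":-1}]' 30
```

```text
time: 7.5
position: [0.6237, 0.0213, 0.1221]
tool_rot: [-1.785, -1.977, 0.619]
ft_force: [-0.2, 0.3, -0.4]
grip_width: 0.357
grip_force: 0.0
```

```bash
python3 -m inch '[{"slide":[0,0,0],"angular":[0,0,0],"claw":-1},{"slide":[0,0,0],"angular":[0,0,0],"claw":-1},{"slide":[0,0,0],"angular":[0,0,0],"claw":-1},{"slide":[0,0,0],"angular":[0,0,0],"claw":-1}]' 30
```

```text
time: 7.9
position: [0.6233, 0.0212, 0.1225]
tool_rot: [-1.785, -1.976, 0.62]
ft_force: [-3.4, -0.8, 3.1]
grip_width: 0.27
grip_force: 29.9
```

```bash
python3 -m inch '[{"slide":[0,-0.02,-0.03],"angular":[0,0,0],"claw":-1},{"slide":[0,-0.06,-0.08],"angular":[0,0,0],"claw":-1},{"slide":[0,-0.12,-0.17],"angular":[0,0,0],"claw":-1},{"slide":[0,-0.19,-0.27],"angular":[0,0,0],"claw":-1},{"slide":[0,-0.26,-0.37],"angular":[-0.15,0,0],"claw":-1},{"slide":[0,-0.32,-0.46],"angular":[-0.35,0,0],"claw":-1},{"slide":[0,-0.35,-0.5],"angular":[-0.6,0,0],"claw":-1},{"slide":[0,-0.35,-0.5],"angular":[-0.8,0,0],"claw":-1},{"slide":[0,-0.35,-0.5],"angular":[-1,0,0],"claw":-1},{"slide":[0,-0.35,-0.5],"angular":[-1,0,0],"claw":-1}]' 30
python3 - <<'E'
from h import *
d=np.load("frame.npy"); yaw=d[2]; c,s=np.cos(yaw),np.sin(yaw)
F=np.eye(4);F[:2,:2]=[[c,-s],[s,c]];F[:2,3]=d[:2]
Rt=np.stack([-F[:3,0],F[:3,1],-F[:3,2]],1)
# module centre at frame x -0.005 over narrow bay, tcp at module (-.008,0,.116)
for z in(.30,.18,.126): 
    p=(F@[-.005-.008-.0,.047,z,1])[:3]; print(p); go(Rt,p)
E
```

```text
time: 8.9
position: [0.6211, 0.0201, 0.2776]
tool_rot: [-2.068, -2.286, 0.092]
ft_force: [0.9, -0.2, -2.6]
grip_width: 0.273
grip_force: 30.0
[0.53123245 0.3161953  0.3       ]
slide [1.2144, -0.2455, -0.0658] angular [-0.1581, -0.0, 0.1361]
[0.53123245 0.3161953  0.18      ]
slide [1.213, -0.2058, 0.4125] angular [-0.1581, -0.0, 0.1361]
[0.53123245 0.3161953  0.126     ]
slide [1.2124, -0.188, 0.6278] angular [-0.1581, -0.0, 0.1361]
```

```bash
python3 -m inch '[{"slide":[0.1,-0.03,-0.1],"angular":[-0.08,0,0.07],"claw":-1},{"slide":[0.25,-0.06,-0.2],"angular":[-0.158,0,0.136],"claw":-1},{"slide":[0.4,-0.1,-0.2],"angular":[-0.158,0,0.136],"claw":-1},{"slide":[0.55,-0.13,-0.2],"angular":[-0.158,0,0.136],"claw":-1},{"slide":[0.7,-0.17,-0.2],"angular":[-0.158,0,0.136],"claw":-1},{"slide":[0.85,-0.21,-0.2],"angular":[-0.158,0,0.136],"claw":-1},{"slide":[1,-0.25,-0.2],"angular":[-0.158,0,0.136],"claw":-1},{"slide":[1,-0.25,-0.2],"angular":[-0.158,0,0.136],"claw":-1}]' 30
python3 -m inch '[{"slide":[0.1,0,0],"angular":[0,0,0],"claw":-1},{"slide":[0.2,0,0],"angular":[0,0,0],"claw":-1},{"slide":[0.24,0,0],"angular":[0,0,0],"claw":-1},{"slide":[0.24,0,0],"angular":[0,0,0],"claw":-1},{"slide":[0.24,0,0],"angular":[0,0,0],"claw":-1}]'
python3 - <<'E'
from h import *
np.set_printoptions(precision=4,suppress=True)
d=np.load("frame.npy"); yaw=d[2]; c,s=np.cos(yaw),np.sin(yaw)
F=np.eye(4);F[:2,:2]=[[c,-s],[s,c]];F[:2,3]=d[:2]; np.save("F",F)
Rt=np.stack([-F[:3,0],F[:3,1],-F[:3,2]],1)
for z in(.30,.18,.126): 
    p=(F@[-.012-.008,.047,z,1])[:3]; print(p); go(Rt,p)
im=grab("wrist"); T=tool(); save(im,"w4.png"); P=cloud(im)
L=(P-T[:3,3])@T[:3,:3]  # tool coords
np.savez("c_w4",P=P,color=im["color"],depth=im["depth"],T=T)
r=ctrl.outline_of("slim","wrist"); print([(x["confidence"],x["bbox"]) for x in r[:2]])
k=(np.abs(L[...,0]-.008)<.07)&(np.abs(L[...,1])<.03)&(L[...,2]>-.02)&(L[...,2]<.13)
Q=L[k]; print(len(Q),np.percentile(Q,[1,50,99],axis=0))
fitframe(P,d)
E
```

```text
time: 9.7
position: [0.5372, 0.2721, 0.3307]
tool_rot: [-2.169, -2.262, 0.004]
ft_force: [-0.1, 0.3, -2.7]
grip_width: 0.275
grip_force: 30.0
time: 10.2
position: [0.5396, 0.3222, 0.3303]
tool_rot: [-2.189, -2.252, 0.007]
ft_force: [0.9, -0.7, -2.1]
grip_width: 0.276
grip_force: 30.0
[0.531  0.3232 0.3   ]
slide [0.0052, -0.0335, 0.1213] angular [-0.0067, 0.0045, -0.0007]
[0.531  0.3232 0.18  ]
slide [0.0064, -0.0319, 0.6013] angular [-0.0067, 0.0045, -0.0007]
[0.531  0.3232 0.126 ]
slide [0.0069, -0.0311, 0.8173] angular [-0.0067, 0.0045, -0.0007]
[(0.74, [317.8, 245.1, 53.0, 183.6])]
3389 [[ 0.0103 -0.0211 -0.0197]
 [ 0.0293 -0.0008  0.0062]
 [ 0.0491  0.0201  0.1065]]
frame [0.4847 0.3019] yaw -88.35 z -0.001 n 11564 med 0.00044
```

View pics/w4.png

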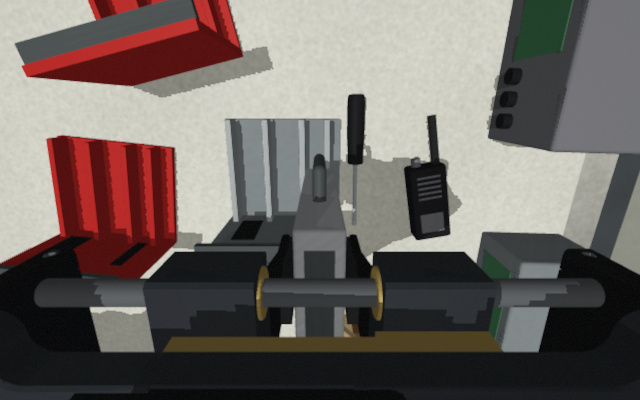

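```bash
cat >> h.py <<'E'
def held(L,hy,xg0=-.008,z0=.116):
    # pose of held module in tool coords; L = tool-frame cloud. Work in flipped axes (module-like): A=[-x,y,-z]
    A=L.reshape(-1,3)*[-1,1,-1]; p0=np.array([-xg0,0,-z0])
    for mg in(.006,.004,.003):
        d=np.abs(A-p0-[0,0,.07])-[.04,hy,.07]; s=np.linalg.norm(np.maximum(d,0),axis=1)+np.minimum(d.max(1),0)
        k=(np.abs(s)<mg)&((A-p0)[:,2]<.155)
        B=A[k&~((np.abs(A[:,0])<.016)&(np.abs(np.abs(A[:,1])-hy)<.004))]
        M,p=fitbox(B,[.04,hy,.07],p0,0,0); p0=p
    return M,p
E
python3 - <<'E'
from h import *
d=np.load("c_w4.npz"); T=d["T"]; L=(d["P"]-T[:3,3])@T[:3,:3]; L=L[d["depth"]>0]
M,p=held(L,.012)
F=np.load("F.npy"); FR=F[:3,:3]
G=T[:3,:3]@np.diag([-1,1,-1.]); W=G@M; o=T[:3,3]+G@p
e=np.linalg.inv(F)@np.r_[o,1]; print("origin in frame",e.round(4),"rot err deg",R.from_matrix(FR.T@W).as_rotvec(degrees=True).round(2))
E
```

```text
fit p [ 0.0108 -0.0007 -0.1167] yaw 0.03 tilt -0.16 roll -0.18 med res 0.00031 n 6031 inl 0.92
fit p [ 0.011  -0.0011 -0.1167] yaw 0.24 tilt 0.09 roll -0.18 med res 0.00026 n 5619 inl 0.98
fit p [ 0.011  -0.0008 -0.1167] yaw 0.23 tilt -0.02 roll -0.19 med res 0.00025 n 5557 inl 0.99
origin in frame [-0.007   0.0545  0.2138  1.    ] rot err deg [-0.19 -0.31  0.15]
```

```bash
python3 -m inch '[{"slide":[0.02,-0.031,0.05],"angular":[-0.0067,0.01,-0.005],"claw":-1},{"slide":[0.02,-0.031,0.15],"angular":[-0.0067,0.01,-0.005],"claw":-1},{"slide":[0.02,-0.031,0.27],"angular":[-0.0067,0.01,-0.005],"claw":-1},{"slide":[0.02,-0.031,0.4],"angular":[-0.0067,0.01,-0.005],"claw":-1},{"slide":[0.02,-0.031,0.52],"angular":[-0.0067,0.01,-0.005],"claw":-1},{"slide":[0.02,-0.031,0.6],"angular":[-0.0067,0.01,-0.005],"claw":-1},{"slide":[0.02,-0.031,0.62],"angular":[-0.0067,0.01,-0.005],"claw":-1},{"slide":[0.02,-0.031,0.62],"angular":[-0.0067,0.01,-0.005],"claw":-1},{"slide":[0.02,-0.031,0.62],"angular":[-0.0067,0.01,-0.005],"claw":-1},{"slide":[0.02,-0.031,0.62],"angular":[-0.0067,0.01,-0.005],"claw":-1}]'
cat > chk.py <<'E'
from h import *
import sys
hy=float(sys.argv[1]); yb=float(sys.argv[2])
im=grab("wrist"); T=tool(); P=cloud(im); P[im["depth"]==0]=9
v,S=fitframe(P,np.load("frame.npy"))
L=(P-T[:3,3])@T[:3,:3]; M,p=held(L,hy)
for F in(np.load("F.npy"),None):
    if F is None:
        c,s=np.cos(v[2]),np.sin(v[2]); F=np.eye(4);F[:2,:2]=[[c,-s],[s,c]];F[:2,3]=v[:2]; F[2,3]=v[3]
    G=T[:3,:3]@np.diag([-1,1,-1.]); W=G@M; o=T[:3,3]+G@p
    print("origin in frame",(np.linalg.inv(F)@np.r_[o,1])[:3].round(4),"rot err deg",R.from_matrix(F[:3,:3].T@W).as_rotvec(degrees=True).round(2))
# rail tops near bay in last frame
D=((P-F[:3,3])@F[:3,:3]).reshape(-1,3); k=(D[:,0]>-.075)&(D[:,0]<.03)&(D[:,2]>.037)&(D[:,2]<.044)&(np.abs(D[:,1]-yb)<.04); h,e=np.histogram(D[k,1]-yb,np.arange(-.04,.04,.001)); print([(round(a*1000),int(b)) for a,b in zip(e,h) if b>2])
k=(D[:,2]>.06)&(D[:,2]<.15)&(np.abs(D[:,0]-.07)<.008)&(np.abs(D[:,1])<.08); print("backface",np.median(D[k,0]) if k.any() else None,k.sum())
print(T[:3,3]); save(im,sys.argv[3])
E
python3 chk.py .012 .047 w5.png
```

```text
time: 11.3
position: [0.5315, 0.3286, 0.1775]
tool_rot: [-2.184, -2.255, -0.011]
ft_force: [-0.5, 0.1, -2.7]
grip_width: 0.274
grip_force: 30.0
frame [0.4845 0.3016] yaw -88.28 z -0.001 n 15913 med 0.00038
fit p [ 1.130e-02 -1.000e-04 -1.163e-01] yaw -0.11 tilt -0.04 roll -0.13 med res 0.00031 n 6043 inl 0.91
fit p [ 0.0115 -0.0005 -0.1163] yaw 0.16 tilt 0.0 roll -0.14 med res 0.00026 n 5581 inl 0.99
fit p [ 0.0115 -0.0002 -0.1163] yaw -0.02 tilt -0.02 roll -0.15 med res 0.00026 n 5547 inl 1.0
origin in frame [-0.0147  0.0477  0.0609] rot err deg [0.16 0.21 0.16]
origin in frame [-0.0148  0.0478  0.0619] rot err deg [0.16 0.21 0.1 ]
[(-22, 23), (-21, 71), (-20, 67), (-19, 62), (-18, 59), (-17, 54), (-16, 45), (-15, 39), (-14, 22), (13, 24), (14, 32), (15, 37), (16, 42), (17, 50), (18, 55), (19, 59), (20, 62), (21, 21)]
backface 0.06993681329073695 453
[0.53135904 0.32864539 0.17731427]
```

```bash
python3 -m inch '[{"slide":[0,-0.003,0],"angular":[-0.005,0,0],"claw":-1},{"slide":[0,-0.003,0.03],"angular":[-0.005,0,0],"claw":-1},{"slide":[0,-0.003,0.06],"angular":[-0.005,0,0],"claw":-1},{"slide":[0,-0.003,0.09],"angular":[-0.005,0,0],"claw":-1},{"slide":[0,-0.003,0.12],"angular":[-0.005,0,0],"claw":-1},{"slide":[0,-0.003,0.14],"angular":[-0.005,0,0],"claw":-1},{"slide":[0,-0.003,0.16],"angular":[-0.005,0,0],"claw":-1},{"slide":[0,-0.003,0.16],"angular":[-0.005,0,0],"claw":-1},{"slide":[0,-0.003,0.16],"angular":[-0.005,0,0],"claw":-1}]'
python3 chk.py .012 .047 w6.png
```

```text
time: 12.25
position: [0.5298, 0.3285, 0.1356]
tool_rot: [-2.184, -2.256, -0.009]
ft_force: [-0.1, -0.1, -2.8]
grip_width: 0.272
grip_force: 30.0
frame [0.4845 0.3017] yaw -88.28 z -0.001 n 18169 med 0.00037
fit p [ 0.011   0.0009 -0.1168] yaw 0.2 tilt 0.46 roll 0.04 med res 0.00039 n 6473 inl 0.87
fit p [ 0.0114  0.0017 -0.1168] yaw 0.21 tilt 0.37 roll -0.14 med res 0.0003 n 5840 inl 0.96
fit p [ 0.0115  0.0023 -0.1167] yaw 0.26 tilt 0.7 roll -0.17 med res 0.00029 n 5741 inl 0.98
origin in frame [-0.0144  0.0488  0.019 ] rot err deg [0.9  0.12 0.45]
origin in frame [-0.0145  0.049   0.02  ] rot err deg [0.9  0.12 0.38]
[(-22, 48), (-21, 80), (-20, 74), (-19, 71), (-18, 62), (-17, 52), (-16, 53), (-15, 53), (-14, 14), (-11, 4), (5, 4), (9, 3), (13, 33), (14, 58), (15, 66), (16, 76), (17, 75), (18, 77), (19, 86), (20, 98), (21, 35)]
backface 0.06990616273164993 420
[0.52992732 0.32852759 0.13580437]
```

```bash
python3 -m inch '[{"slide":[0,0.001,0.01],"angular":[0,0,0],"claw":-1},{"slide":[0,0.001,0.02],"angular":[0,0,0],"claw":-1},{"slide":[0,0.001,0.028],"angular":[0,0,0],"claw":-1},{"slide":[0,0.001,0.033],"angular":[0,0,0],"claw":-1},{"slide":[0,0.001,0.033],"angular":[0,0,0],"claw":-1},{"slide":[0,0.001,0.033],"angular":[0,0,0],"claw":-1}]'
python3 -m inch '[{"slide":[0,0,0.003],"angular":[0,0,0],"claw":-1},{"slide":[0,0,0.003],"angular":[0,0,0],"claw":-1},{"slide":[0,0,0.003],"angular":[0,0,0],"claw":-1}]'
```

```text
time: 12.9
position: [0.5301, 0.3285, 0.1273]
tool_rot: [-2.184, -2.256, -0.009]
ft_force: [0.6, 0.0, -2.7]
grip_width: 0.272
grip_force: 30.0
time: 13.2
position: [0.5301, 0.3285, 0.1266]
tool_rot: [-2.184, -2.256, -0.009]
ft_force: [0.4, -0.2, -3.5]
grip_width: 0.27
grip_force: 30.0
```

```bash
for i in 1 2; do python3 -m inch '[{"slide":[0,0,0.003],"angular":[0,0,0],"claw":-1},{"slide":[0,0,0.003],"angular":[0,0,0],"claw":-1}]'; done
```

```text
time: 13.4
position: [0.5302, 0.3286, 0.1259]
tool_rot: [-2.184, -2.256, -0.01]
ft_force: [-0.6, -0.9, -2.7]
grip_width: 0.277
grip_force: 30.0
time: 13.6
position: [0.5303, 0.3288, 0.1258]
tool_rot: [-2.184, -2.256, -0.011]
ft_force: [-0.2, 0.2, 2.2]
grip_width: 0.275
grip_force: 30.0
```

```bash
python3 - <<'E'
from h import *
F=np.load("F.npy"); T=tool(); Rt=np.stack([-F[:3,0],F[:3,1],-F[:3,2]],1)
print((np.linalg.inv(F)@T[:,3]).round(4)); go(Rt,T[:3,3]-[0,0,-.0004]+F[:3,0]*.04)
E
```

```text
[-0.0257  0.0464  0.1258  1.    ]
slide [-0.16, -0.0006, -0.0025] angular [0.0078, -0.0104, 0.0067]
```

```bash
python3 -m inch '[{"slide":[0,0.001,-0.002],"angular":[0,0,0.004],"claw":-1},{"slide":[-0.03,0.001,-0.002],"angular":[0,0,0.004],"claw":-1},{"slide":[-0.06,0.001,-0.002],"angular":[0,0,0.004],"claw":-1},{"slide":[-0.09,0.001,-0.002],"angular":[0,0,0.004],"claw":-1},{"slide":[-0.12,0.001,-0.002],"angular":[0,0,0.004],"claw":-1},{"slide":[-0.14,0.001,-0.002],"angular":[0,0,0.004],"claw":-1},{"slide":[-0.155,0.001,-0.002],"angular":[0,0,0.004],"claw":-1},{"slide":[-0.165,0.001,-0.002],"angular":[0,0,0.004],"claw":-1},{"slide":[-0.165,0.001,-0.002],"angular":[0,0,0.004],"claw":-1},{"slide":[-0.165,0.001,-0.002],"angular":[0,0,0.004],"claw":-1}]'
python3 -m inch '[{"slide":[-0.006,0,0],"angular":[0,0,0],"claw":-1},{"slide":[-0.006,0,0],"angular":[0,0,0],"claw":-1}]'
```

```text
time: 14.6
position: [0.5321, 0.2873, 0.1258]
tool_rot: [-2.187, -2.255, -0.01]
ft_force: [0.7, 2.1, 5.1]
grip_width: 0.272
grip_force: 30.0
time: 14.8
position: [0.532, 0.2868, 0.1259]
tool_rot: [-2.186, -2.254, -0.012]
ft_force: [1.5, 3.3, 4.4]
grip_width: 0.276
grip_force: 30.0
```

```bash
for i in 1 2; do python3 -m inch '[{"slide":[-0.005,0,0],"angular":[0,0,0],"claw":-1},{"slide":[-0.005,0,0],"angular":[0,0,0],"claw":-1}]'; done
```

```text
time: 15.0
position: [0.532, 0.2856, 0.1259]
tool_rot: [-2.186, -2.255, -0.012]
ft_force: [1.0, 4.1, 5.4]
grip_width: 0.274
grip_force: 30.0
time: 15.2
position: [0.532, 0.2843, 0.126]
tool_rot: [-2.186, -2.255, -0.012]
ft_force: [0.2, 3.5, 5.5]
grip_width: 0.275
grip_force: 30.0
```

```bash
for i in 1 2; do python3 -m inch '[{"slide":[-0.003,0,0],"angular":[0,0,0],"claw":-1},{"slide":[-0.003,0,0],"angular":[0,0,0],"claw":-1}]'; done
```

```text
time: 15.4
position: [0.5319, 0.2843, 0.126]
tool_rot: [-2.185, -2.255, -0.013]
ft_force: [0.7, 3.9, 6.0]
grip_width: 0.274
grip_force: 30.0
time: 15.6
position: [0.5319, 0.2842, 0.126]
tool_rot: [-2.184, -2.255, -0.014]
ft_force: [0.4, 6.0, 4.3]
grip_width: 0.27
grip_force: 30.0
```

```bash
python3 -m inch '[{"slide":[0,0,0],"angular":[0,0,0],"claw":0.1},{"slide":[0,0,0],"angular":[0,0,0],"claw":0.1},{"slide":[0,0,0],"angular":[0,0,0],"claw":0.1},{"slide":[0,0,0],"angular":[0,0,0],"claw":0.1},{"slide":[0,0,0],"angular":[0,0,0],"claw":0.1},{"slide":[0,0,0],"angular":[0,0,0],"claw":0.1},{"slide":[0,0,-0.06],"angular":[0,0,0],"claw":0.1},{"slide":[0,0,-0.2],"angular":[0,0,0],"claw":1},{"slide":[0,0,-0.36],"angular":[0,0,0],"claw":1},{"slide":[0,0,-0.5],"angular":[0,0,0],"claw":1}]'
python3 -m inch '[{"slide":[0.2,0,-0.2],"angular":[0,0,0],"claw":1},{"slide":[0.2,0,-0.2],"angular":[0,0,0],"claw":1},{"slide":[0.2,0,-0.2],"angular":[0,0,0],"claw":1},{"slide":[0.2,0,-0.2],"angular":[0,0,0],"claw":1}]'
cat > fin.py <<'E'
from h import *
im=grab("wrist"); P=cloud(im); P[im["depth"]==0]=9; v,S=fitframe(P,np.load("frame.npy"))
c,s=np.cos(v[2]),np.sin(v[2]); F=np.eye(4);F[:2,:2]=[[c,-s],[s,c]];F[:2,3]=v[:2];F[2,3]=v[3]
D=((P-F[:3,3])@F[:3,:3]).reshape(-1,3)
for n,hy,yb in(("slim",.012,.047),("wide",.02,-.047)):
    p=np.array([.03,yb,.01]); d=np.abs(D-p-[0,0,.07])-[.04,hy,.07]; sd=np.linalg.norm(np.maximum(d,0),axis=1)+np.minimum(d.max(1),0)
    k=(np.abs(sd)<.005)&(D[:,2]>.045)&(D[:,0]<.055); print(n,k.sum())
    if k.sum()>300: fitbox(D[k],[.04,hy,.07],p,0,0)
save(im,__import__("sys").argv[1]); print(tool()[:3,3])
E
python3 fin.py w7.png
```

```text
time: 16.6
position: [0.5317, 0.2813, 0.2536]
tool_rot: [-2.187, -2.255, -0.012]
ft_force: [-0.0, 0.3, -0.2]
grip_width: 0.74
grip_force: 0.0
time: 17.0
position: [0.5298, 0.3303, 0.3008]
tool_rot: [-2.187, -2.255, -0.009]
ft_force: [0.8, 0.6, 0.6]
grip_width: 0.988
grip_force: 0.0
frame [0.4846 0.3019] yaw -88.4 z -0.001 n 15368 med 0.00042
slim 1743
fit p [0.0294 0.0471 0.0102] yaw 0.23 tilt 0.06 roll -0.0 med res 0.00034 n 1743 inl 0.99
wide 0
[0.52981628 0.32925785 0.29974637]
```

```bash
python3 - <<'E'
from h import *
M=(R.from_euler("z",-81.99,degrees=True)*R.from_euler("x",-34.98,degrees=True)*R.from_euler("y",.15,degrees=True)).as_matrix(); p=np.array([.4646,-.3427,.0316]); np.savez("wide",M=M,p=p)
for c in["scene","top"]:
    D=np.load(f"c_{c}.npz")["P"]; L=(D-p)@M; k=(np.abs(L[...,0]+.008)<.05)&(np.abs(L[...,1])<.105)&(L[...,2]>.165)&(L[...,2]<.6); print("obst",k.sum())
Rt,t=grasp(M,p,-.008,.116); _,pre=grasp(M,p,-.008,.175); print(t,pre)
go(Rt,pre)
E
```

```text
obst 0
obst 0
[ 0.52939211 -0.32581042  0.12666169] [ 0.56290766 -0.32125013  0.17500331]
slide [-2.6062, 0.0555, 0.4915] angular [1.17, -0.0649, -0.2017]
```

```bash
python3 -m inch '[{"slide":[-0.2,0,0],"angular":[0,0,0],"claw":1},{"slide":[-0.4,0,0],"angular":[0,0,0],"claw":1},{"slide":[-0.6,0,0],"angular":[0,0,-0.1],"claw":1},{"slide":[-0.8,0,0],"angular":[0,0,-0.2],"claw":1},{"slide":[-1,0,0],"angular":[0.1,0,-0.2],"claw":1}]'
python3 -m inch '[{"slide":[-0.2,0,0],"angular":[0.2,0,0],"claw":1},{"slide":[-0.4,0,0],"angular":[0.4,0,0],"claw":1},{"slide":[-0.6,0,0],"angular":[0.6,0,0],"claw":1},{"slide":[-0.8,0,0],"angular":[0.8,0,0],"claw":1},{"slide":[-1,0,0],"angular":[1,0,0],"claw":1},{"slide":[-1,0,0],"angular":[1,0,0],"claw":1},{"slide":[-1,0,0],"angular":[1,0,0],"claw":1}]'
python3 - <<'E'
from h import *
d=np.load("wide.npz"); Rt,t=grasp(d["M"],d["p"],-.008,.116); _,pre=grasp(d["M"],d["p"],-.008,.175)
go(Rt,pre);go(Rt,t); print(ctrl.get_state()["joint_positions"])
E
```

```text
time: 17.55
position: [0.5353, 0.0773, 0.2988]
tool_rot: [-2.041, -2.336, 0.052]
ft_force: [0.7, 0.1, -0.3]
grip_width: 0.997
grip_force: 0.0
time: 18.25
position: [0.5698, -0.1693, 0.2936]
tool_rot: [-1.773, -2.025, 0.596]
ft_force: [-0.1, 0.8, 0.4]
grip_width: 1.0
grip_force: 0.0
slide [-0.6029, 0.1683, 0.4513] angular [0.0591, -0.0179, -0.0071]
slide [-0.6051, 0.161, 0.6871] angular [0.0591, -0.0179, -0.0071]
[0.02495336 0.61116989 0.22811862 1.05294306 0.0759545  2.03454599
 0.39666635]
```

```bash
python3 -m inch '[{"slide":[-0.15,0.05,0.05],"angular":[0,0,0],"claw":1},{"slide":[-0.3,0.1,0.12],"angular":[0,0,0],"claw":1},{"slide":[-0.45,0.15,0.22],"angular":[0.02,-0.01,0],"claw":1},{"slide":[-0.58,0.168,0.32],"angular":[0.05,-0.018,-0.007],"claw":1},{"slide":[-0.603,0.168,0.42],"angular":[0.059,-0.018,-0.007],"claw":1},{"slide":[-0.603,0.168,0.43],"angular":[0.059,-0.018,-0.007],"claw":1},{"slide":[-0.603,0.168,0.43],"angular":[0.059,-0.018,-0.007],"claw":1},{"slide":[-0.603,0.168,0.43],"angular":[0.059,-0.018,-0.007],"claw":1}]'
python3 - <<'E'
from h import *
d=np.load("wide.npz"); Rt,t=grasp(d["M"],d["p"],-.008,.116)
go(Rt,t); print(ctrl.get_state()["joint_positions"])
E
```

```text
time: 19.05
position: [0.57, -0.3166, 0.1859]
tool_rot: [-1.752, -2.029, 0.625]
ft_force: [-0.5, -0.0, 0.4]
grip_width: 0.998
grip_force: 0.0
slide [-0.0132, -0.0038, 0.2895] angular [0.0229, 0.0098, 0.0108]
[0.1853699  0.76250272 0.26190405 1.04191368 0.13444831 1.86716082
 0.57619571]
```

```bash
python3 -m inch '[{"slide":[-0.013,-0.004,0.06],"angular":[0.022,0.01,0.01],"claw":1},{"slide":[-0.013,-0.004,0.14],"angular":[0.022,0.01,0.01],"claw":1},{"slide":[-0.013,-0.004,0.21],"angular":[0.022,0.01,0.01],"claw":1},{"slide":[-0.013,-0.004,0.27],"angular":[0.022,0.01,0.01],"claw":0.6},{"slide":[-0.013,-0.004,0.289],"angular":[0.022,0.01,0.01],"claw":0.2},{"slide":[-0.013,-0.004,0.289],"angular":[0.022,0.01,0.01],"claw":0.2},{"slide":[-0.013,-0.004,0.289],"angular":[0.022,0.01,0.01],"claw":0.2}]'
python3 - <<'E'
from h import *
d=np.load("wide.npz"); Rt,t=grasp(d["M"],d["p"],-.008,.116)
go(Rt,t)
E
```

```text
time: 19.75
position: [0.5283, -0.3273, 0.1251]
tool_rot: [-1.752, -2.01, 0.634]
ft_force: [-0.3, -0.3, -0.6]
grip_width: 0.724
grip_force: 0.0
slide [0.0055, 0.0005, -0.0082] angular [-0.0052, -0.0019, -0.0026]
```

Aligned within 2 mm; close, then lift.

```bash
python3 -m inch '[{"slide":[0,0,-0.008],"angular":[-0.005,0,0],"claw":-1},{"slide":[0,0,-0.008],"angular":[-0.005,0,0],"claw":-1},{"slide":[0,0,-0.008],"angular":[-0.005,0,0],"claw":-1},{"slide":[0,0,-0.008],"angular":[-0.005,0,0],"claw":-1},{"slide":[0,0,-0.008],"angular":[-0.005,0,0],"claw":-1},{"slide":[0,0,-0.008],"angular":[-0.005,0,0],"claw":-1},{"slide":[0,0,-0.008],"angular":[-0.005,0,0],"claw":-1}]' 35
```

```text
time: 20.45
position: [0.529, -0.3274, 0.1267]
tool_rot: [-1.753, -2.011, 0.632]
ft_force: [1.1, 0.7, 4.2]
grip_width: 0.455
grip_force: 35.0
```

```bash
python3 -m inch '[{"slide":[0,-0.02,-0.03],"angular":[0,0,0],"claw":-1},{"slide":[0,-0.06,-0.08],"angular":[0,0,0],"claw":-1},{"slide":[0,-0.12,-0.17],"angular":[0,0,0],"claw":-1},{"slide":[0,-0.19,-0.27],"angular":[0,0,0],"claw":-1},{"slide":[0,-0.26,-0.37],"angular":[-0.15,0,0],"claw":-1},{"slide":[0,-0.34,-0.48],"angular":[-0.35,0,0],"claw":-1},{"slide":[0.05,-0.4,-0.6],"angular":[-0.6,0,0],"claw":-1},{"slide":[0.15,-0.45,-0.65],"angular":[-0.8,0,0],"claw":-1},{"slide":[0.3,-0.45,-0.65],"angular":[-1,0,0],"claw":-1},{"slide":[0.4,-0.45,-0.65],"angular":[-1,0,0],"claw":-1}]' 35
python3 - <<'E'
from h import *
F=np.load("F.npy"); Rt=np.stack([-F[:3,0],F[:3,1],-F[:3,2]],1); go(Rt,(F@[-.012-.008,-.047,.34,1])[:3])
E
```

```text
time: 21.45
position: [0.5121, -0.228, 0.3259]
tool_rot: [-2.029, -2.318, 0.096]
ft_force: [0.1, 0.1, -6.3]
grip_width: 0.458
grip_force: 35.0
slide [2.2147, -0.0119, -0.0465] angular [-0.1644, 0.0008, 0.1978]
```

```bash
python3 -m inch '[{"slide":[0.1,0,-0.03],"angular":[-0.08,0,0.05],"claw":-1},{"slide":[0.25,0,-0.06],"angular":[-0.16,0,0.1],"claw":-1},{"slide":[0.4,0,-0.06],"angular":[-0.16,0,0.2],"claw":-1},{"slide":[0.55,0,-0.06],"angular":[-0.16,0,0.2],"claw":-1},{"slide":[0.7,0,-0.06],"angular":[-0.16,0,0.2],"claw":-1},{"slide":[0.85,0,-0.06],"angular":[-0.16,0,0.2],"claw":-1},{"slide":[1,0,-0.06],"angular":[-0.16,0,0.2],"claw":-1}]'
python3 - <<'E'
from h import *
F=np.load("F.npy"); Rt=np.stack([-F[:3,0],F[:3,1],-F[:3,2]],1); go(Rt,(F@[-.012-.008,-.047,.34,1])[:3])
E
```

```text
time: 22.15
position: [0.482, 0.0197, 0.3393]
tool_rot: [-2.185, -2.254, 0.011]
ft_force: [1.0, 0.7, -6.8]
grip_width: 0.456
grip_force: 35.0
slide [1.208, -0.1429, -0.0058] angular [-0.0131, 0.0065, 0.0032]
```

```bash
python3 -m inch '[{"slide":[0.16,-0.03,0],"angular":[0,0,0],"claw":-1},{"slide":[0.32,-0.06,0],"angular":[-0.01,0.006,0.003],"claw":-1},{"slide":[0.48,-0.1,0],"angular":[-0.01,0.006,0.003],"claw":-1},{"slide":[0.64,-0.14,0],"angular":[-0.01,0.006,0.003],"claw":-1},{"slide":[0.8,-0.14,0],"angular":[-0.01,0.006,0.003],"claw":-1},{"slide":[0.92,-0.14,0],"angular":[-0.01,0.006,0.003],"claw":-1},{"slide":[1,-0.14,0],"angular":[-0.01,0.006,0.003],"claw":-1}]'
python3 -m inch '[{"slide":[0.1,0,0],"angular":[0,0,0],"claw":-1},{"slide":[0.2,0,0],"angular":[0,0,0],"claw":-1},{"slide":[0.21,0,0],"angular":[0,0,0],"claw":-1},{"slide":[0.21,0,0],"angular":[0,0,0],"claw":-1},{"slide":[0.21,0,0],"angular":[0,0,0],"claw":-1}]'
python3 chk.py .02 -.047 w8.png
```

```text
time: 22.85
position: [0.4392, 0.2695, 0.3388]
tool_rot: [-2.184, -2.257, 0.002]
ft_force: [0.5, -1.0, -6.2]
grip_width: 0.457
grip_force: 35.0
time: 23.35
position: [0.4397, 0.3186, 0.3389]
tool_rot: [2.189, 2.252, -0.001]
ft_force: [0.5, 0.5, -6.3]
grip_width: 0.459
grip_force: 35.0
frame [0.4845 0.3115] yaw -88.1 z -0.0011 n 7363 med 0.00053
fit p [ 0.0063 -0.     -0.1161] yaw -0.01 tilt -0.06 roll 0.41 med res 0.00027 n 10923 inl 0.96
fit p [ 0.0063 -0.0004 -0.1161] yaw 0.01 tilt -0.06 roll 0.41 med res 0.00026 n 10581 inl 0.99
fit p [ 0.0063 -0.0003 -0.1161] yaw 0.02 tilt -0.06 roll 0.41 med res 0.00026 n 10552 inl 1.0
origin in frame [-0.0116 -0.0446  0.223 ] rot err deg [-0.03  0.36 -0.06]
origin in frame [-0.0021 -0.0447  0.2241] rot err deg [-0.03  0.36 -0.29]
[(-30, 12), (-29, 32), (-28, 31), (-27, 32), (-26, 31), (-25, 31), (-24, 30), (-23, 33), (-22, 15), (21, 41), (22, 9), (23, 39), (24, 44), (25, 19), (26, 26), (27, 44), (28, 27), (29, 18)]
backface 0.06844177019514774 134
[0.43984262 0.31861771 0.33908692]
```

```bash
python3 -m inch '[{"slide":[0.008,-0.0096,0.05],"angular":[0,-0.012,0],"claw":-1},{"slide":[0.008,-0.0096,0.15],"angular":[0,-0.012,0],"claw":-1},{"slide":[0.008,-0.0096,0.27],"angular":[0,-0.012,0],"claw":-1},{"slide":[0.008,-0.0096,0.4],"angular":[0,-0.012,0],"claw":-1},{"slide":[0.008,-0.0096,0.52],"angular":[0,-0.012,0],"claw":-1},{"slide":[0.008,-0.0096,0.62],"angular":[0,-0.012,0],"claw":-1},{"slide":[0.008,-0.0096,0.652],"angular":[0,-0.012,0],"claw":-1},{"slide":[0.008,-0.0096,0.652],"angular":[0,-0.012,0],"claw":-1},{"slide":[0.008,-0.0096,0.652],"angular":[0,-0.012,0],"claw":-1},{"slide":[0.008,-0.0096,0.652],"angular":[0,-0.012,0],"claw":-1}]'
python3 chk.py .02 -.047 w9.png
```

```text
time: 24.4
position: [0.4382, 0.3233, 0.1781]
tool_rot: [2.185, 2.25, 0.0]
ft_force: [-0.1, 0.3, -5.4]
grip_width: 0.457
grip_force: 35.0
frame [0.4847 0.3016] yaw -88.17 z -0.001 n 11565 med 0.00039
fit p [ 0.0062  0.     -0.1157] yaw -0.03 tilt -0.06 roll 0.46 med res 0.00027 n 10906 inl 0.96
fit p [ 6.200e-03 -1.000e-04 -1.157e-01] yaw -0.0 tilt -0.07 roll 0.45 med res 0.00026 n 10564 inl 0.99
fit p [ 0.0062 -0.0002 -0.1157] yaw 0.0 tilt -0.08 roll 0.45 med res 0.00026 n 10540 inl 0.99
origin in frame [-0.0161 -0.0457  0.0622] rot err deg [0.13 0.24 0.04]
origin in frame [-0.0164 -0.0457  0.0632] rot err deg [ 0.13  0.24 -0.13]
[(-30, 30), (-29, 48), (-28, 48), (-27, 44), (-26, 42), (-25, 36), (-24, 39), (-23, 37), (-22, 18), (21, 20), (22, 25), (23, 34), (24, 33), (25, 36), (26, 39), (27, 41), (28, 42), (29, 16)]
backface 0.06994351877110536 290
[0.43805811 0.32322763 0.17793178]
```

```bash
python3 -m inch '[{"slide":[0,-0.005,0],"angular":[-0.004,-0.008,0],"claw":-1},{"slide":[0,-0.005,0.03],"angular":[-0.004,-0.008,0],"claw":-1},{"slide":[0,-0.005,0.06],"angular":[-0.004,-0.008,0],"claw":-1},{"slide":[0,-0.005,0.09],"angular":[-0.004,-0.008,0],"claw":-1},{"slide":[0,-0.005,0.12],"angular":[-0.004,-0.008,0],"claw":-1},{"slide":[0,-0.005,0.15],"angular":[-0.004,-0.008,0],"claw":-1},{"slide":[0,-0.005,0.175],"angular":[-0.004,-0.008,0],"claw":-1},{"slide":[0,-0.005,0.19],"angular":[-0.004,-0.008,0],"claw":-1},{"slide":[0,-0.005,0.19],"angular":[-0.004,-0.008,0],"claw":-1},{"slide":[0,-0.005,0.19],"angular":[-0.004,-0.008,0],"claw":-1}]'
python3 -m inch '[{"slide":[0,0,0.006],"angular":[0,0,0],"claw":-1},{"slide":[0,0,0.006],"angular":[0,0,0],"claw":-1}]'
```

```text
time: 25.45
position: [0.4361, 0.3224, 0.1289]
tool_rot: [2.182, 2.248, -0.006]
ft_force: [-0.6, -0.5, -5.9]
grip_width: 0.457
grip_force: 35.0
time: 25.65
position: [0.4361, 0.3223, 0.1274]
tool_rot: [2.182, 2.248, -0.006]
ft_force: [-0.4, -0.4, -6.2]
grip_width: 0.46
grip_force: 35.0
```

```bash
for i in 1 2 3; do python3 -m inch '[{"slide":[0,0.0008,0.003],"angular":[0,0,0],"claw":-1},{"slide":[0,0.0008,0.003],"angular":[0,0,0],"claw":-1}]' | sed -n '1,2p;4p'; done
```

```text
time: 25.85
position: [0.4362, 0.3222, 0.1265]
ft_force: [0.3, -0.1, -6.3]
time: 26.05
position: [0.4364, 0.3222, 0.1256]
ft_force: [0.3, -0.6, -6.9]
time: 26.25
position: [0.4367, 0.3223, 0.1252]
ft_force: [-0.3, -0.2, -5.6]
```

```bash
for i in 1 2; do python3 -m inch '[{"slide":[0,0,0.003],"angular":[0,0,0],"claw":-1},{"slide":[0,0,0.003],"angular":[0,0,0],"claw":-1}]' | sed -n '1,2p;4p'; done
python3 - <<'E'
from h import *
F=np.load("F.npy"); T=tool(); print((np.linalg.inv(F)@T[:,3]).round(4)); Rt=np.stack([-F[:3,0],F[:3,1],-F[:3,2]],1); go(Rt,T[:3,3]+F[:3,0]*.04)
E
```

```text
time: 26.45
position: [0.4367, 0.3224, 0.1251]
ft_force: [-2.0, -1.8, 2.6]
time: 26.65
position: [0.4368, 0.3224, 0.1251]
ft_force: [-3.8, -2.9, 6.1]
[-0.022  -0.0472  0.1251  1.    ]
slide [-0.16, -0.0001, 0.0015] angular [0.007, 0.0178, 0.0013]
```

```bash
python3 -m inch '[{"slide":[0,0,-0.004],"angular":[0,0,0],"claw":-1},{"slide":[-0.03,0,-0.004],"angular":[0,0,0],"claw":-1},{"slide":[-0.06,0,-0.004],"angular":[0,0,0],"claw":-1},{"slide":[-0.09,0,-0.004],"angular":[0,0,0],"claw":-1},{"slide":[-0.12,0,-0.004],"angular":[0,0,0],"claw":-1},{"slide":[-0.14,0,-0.004],"angular":[0,0,0],"claw":-1},{"slide":[-0.155,0,-0.004],"angular":[0,0,0],"claw":-1},{"slide":[-0.165,0,-0.004],"angular":[0,0,0],"claw":-1},{"slide":[-0.165,0,-0.004],"angular":[0,0,0],"claw":-1},{"slide":[-0.165,0,-0.004],"angular":[0,0,0],"claw":-1}]'
for i in 1 2; do python3 -m inch '[{"slide":[-0.005,0,0],"angular":[0,0,0],"claw":-1},{"slide":[-0.005,0,0],"angular":[0,0,0],"claw":-1}]' | sed -n '1,2p;4p'; done
```

```text
time: 27.65
position: [0.4381, 0.2807, 0.1251]
tool_rot: [2.182, 2.247, -0.007]
ft_force: [0.8, 2.1, 3.9]
grip_width: 0.46
grip_force: 35.0
time: 27.85
position: [0.438, 0.2805, 0.1251]
ft_force: [1.3, 2.9, 3.9]
time: 28.05
position: [0.4379, 0.2791, 0.1251]
ft_force: [0.7, 4.3, 2.6]
```

```bash
for i in 1 2 3; do python3 -m inch '[{"slide":[-0.0045,0,0],"angular":[0,0,0],"claw":-1},{"slide":[-0.0045,0,0],"angular":[0,0,0],"claw":-1}]' | sed -n '1,2p;4p'; done
```

```text
time: 28.25
position: [0.4379, 0.2776, 0.1251]
ft_force: [0.4, 4.5, 3.3]
time: 28.45
position: [0.4379, 0.2773, 0.1251]
ft_force: [1.1, 6.7, 4.3]
time: 28.65
position: [0.4379, 0.2773, 0.1251]
ft_force: [1.6, 8.7, 2.3]
```

Stopped against the backplane; release, withdraw and check.

```bash
python3 -m inch '[{"slide":[0,0,0],"angular":[0,0,0],"claw":0.5},{"slide":[0,0,0],"angular":[0,0,0],"claw":0.5},{"slide":[0,0,0],"angular":[0,0,0],"claw":0.5},{"slide":[0,0,0],"angular":[0,0,0],"claw":0.5},{"slide":[0,0,0],"angular":[0,0,0],"claw":0.5},{"slide":[0,0,-0.06],"angular":[0,0,0],"claw":0.5},{"slide":[0,0,-0.2],"angular":[0,0,0],"claw":0.5},{"slide":[0,0,-0.36],"angular":[0,0,0],"claw":0.5},{"slide":[0,0,-0.5],"angular":[0,0,0],"claw":0.5},{"slide":[0,0,-0.6],"angular":[0,0,0],"claw":0.5}]'
python3 -m inch '[{"slide":[0.15,0.1,-0.2],"angular":[0,0,0],"claw":1},{"slide":[0.2,0.15,-0.2],"angular":[0,0,0],"claw":1},{"slide":[0.2,0.15,-0.2],"angular":[0,0,0],"claw":1},{"slide":[0.2,0.15,-0.2],"angular":[0,0,0],"claw":1},{"slide":[0.2,0.15,-0.2],"angular":[0,0,0],"claw":1}]'
python3 fin.py w10.png
```

```text
time: 29.65
position: [0.438, 0.2767, 0.2776]
tool_rot: [2.181, 2.247, -0.003]
ft_force: [0.4, 0.3, 0.1]
grip_width: 0.749
grip_force: 0.0
time: 30.15
position: [0.4728, 0.327, 0.3234]
tool_rot: [2.183, 2.247, -0.011]
ft_force: [-0.4, -0.8, -0.3]
grip_width: 0.988
grip_force: 0.0
frame [0.4847 0.3018] yaw -88.25 z -0.001 n 13662 med 0.00042
slim 2000
fit p [0.0293 0.0467 0.0102] yaw 0.03 tilt -0.08 roll 0.05 med res 0.00025 n 2000 inl 0.99
wide 2762
fit p [ 0.0298 -0.0474  0.0102] yaw 0.06 tilt 0.03 roll -0.01 med res 0.00032 n 2762 inl 0.99
[0.47277932 0.32688795 0.3235766 ]
```

View pics/w10.png

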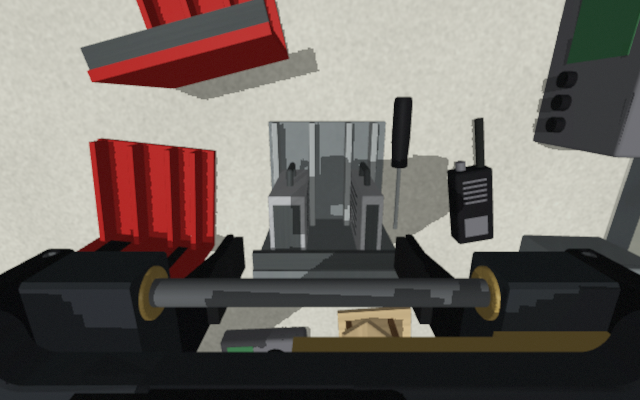

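The picture shows the wide module at (288,215) and the slim one at (368,215). Both are upright and under the ledge, handles forward, and the screwdriver and walkie have not moved. The fits put both within 1 mm of home.

```bash
python3 -c "
from bench import ctrl
print(ctrl.close_job())"
```

```text
the job is handed in; nothing more can be done
None
```

Both modules stand upright in their own bays, within about 1 mm of fully home against the backplane by the last wrist-camera fit; I handed the job in at about 30 s, and no verdict came back.

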